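# Raise the bite on a dental articulator

## Task

Raise the bite on the articulator for a splint: with a fingertip or the outside of the fingers against its knurled rim, roll the wheel on the front pin counter-clockwise (seen from above) until it has climbed the pin and the gap between its top face and the dark ring engraved on the pin is just closed. Press gently, never take the wheel or pin between the fingers, and do not lift, tip or shove the articulator. Leave everything else on the bench where it is.

Things in the scene. Friction and masses are not known exactly. Their poses are not given: they have to be found in the camera images.
- articulator: Dental articulator, about 1.9 kg, loose on four rubber feet, 143 mm long (x), 130 mm wide (y): lower frame with a stone cast, two rear posts, upper arm with the upper cast hinged between them. Origin on the bench under its middle, z up. Its -x side is the front, towards the robot (yaw within 0.5 rad); the upright incisal pin stands there, 55 mm in front of the origin.
- wheel_top (a point): Centre of the top face of the knurled steel wheel, on the pin's axis, 120 to 129 mm above the bench; z up the axis, frame turns with the wheel. Wheel: 40 mm diameter, 12 mm thick (rim reaches 12 mm below this point), axis upright, tilting up to 5 degrees as the arm rises. A captive nut on the front end of the upper arm: turned, it takes the arm up or down the pin.
- boss (a point): Middle of the round boss (22 mm diameter, 18 mm high) at the upper arm's front end, 9 mm below the wheel's underside. The arm, 24 mm wide, 10 mm thick, runs back (+x) from it. Before and beside the wheel, at its height and under its overhanging rim, there is free space; nothing over 50 mm tall stands within 100 mm in front of the pin.
- ring (a point): Point on the pin's axis at the lower edge of the dark engraved ring (2 mm high, the only one on the pin), at first 5 to 9 mm above wheel_top. The gap is closed when both are level: the wheel's top face meets the ring's lower edge. The pin (8 mm diameter) stands on the lower frame and does not rise or turn, only leans with the arm; it ends in a 12 mm head, top 23 mm above this point.
- wheel (a joint): Angle of the wheel in rad, growing counter-clockwise seen from above; each full turn that way closes the gap by 6 mm (0.955 mm per rad); the other way opens it. Starts between 0 and 4.2; the gap is closed at 9.42; end stop at 14. It stays where it is left. Turning takes 0.04 N m (2 N along the rim); friction of the knurl is about 1; above about 8 N sideways the articulator may slide.
- burner: Glass spirit burner, 72 mm diameter, 76 mm tall, loose beside the articulator; leave alone. Origin under its middle.
- wax_knife: Wax knife with wooden handle, about 160 mm long and 10 mm high, lying beside the articulator; leave alone. Origin on the bench near its middle.
- wax_sheets: Stack of pink wax sheets, 76 by 132 by 12 mm, lying on the bench; leave alone. Origin under its middle.
- bur_block: Aluminium bur block, 32 by 75 mm, 46 mm tall with its burs, standing in front of the articulator; leave alone. Origin under its middle.
- stone_cast: Spare stone cast, 66 by 72 mm, 41 mm tall; leave alone. Origin under its middle.
- mixing_bowl: Green rubber mixing bowl, 124 mm across, 75 mm tall; leave alone. Origin under its middle.
- water_bottle: Violet bottle with a blue cap, 60 mm diameter, 190 mm tall; leave alone. Origin under its middle.
There are look-alikes about, which are no part of the job. What is shaped like the articulator but yellow is not meant.

How it is judged (in metres and radians):
At the end, for the whole second after the job is handed in: The wheel's top face is level with the lower edge of the ring on the pin within the ring's own height, 2 mm, either way, the wheel is still, and the articulator stands upright within 30 mm of where it was (z of ring in the frame of wheel_top between -0.002 and 0.002 m and velocity of joint wheel between -0.05 and 0.05 rad/s and distance of articulator from where it was at the start of the episode below 0.03 m and angle between articulator's own z axis and vertical below 0.05 rad and linear speed of articulator below 0.01 m/s); the robot touches nothing.
It fails at once if the articulator is shoved more than 30 mm (distance of articulator from where it was at the start of the episode above 0.03 m).
It fails at once if the articulator is lifted or tipped (height (world z) of articulator above 0.012 m or angle between articulator's own z axis and vertical above 0.12 rad).
It fails at once if the wheel or pin is taken between the fingers (grasp point within 8 mm of its axis while touching) (horizontal distance between the grasp point and wheel_top below 0.008 m and contact force between the fingers and articulator above 0.5 N).
It fails at once if the articulator is pressed harder than 40 N (contact force between the arm and articulator above 40 N).
It fails at once if something else on the bench is moved more than 30 mm (distance of any of burner, wax_knife, wax_sheets, bur_block, stone_cast, mixing_bowl, water_bottle from where it was at the start of the episode above 0.03 m).
It also fails if it takes over 64 s, if anything falls off the work surface, if the arm or the gripper's body presses on something with over 40 N, if the wrist force passes 120 N, or if a joint passes its speed limit or range.

## Robot

A 6-joint arm with a two-finger parallel gripper is mounted at the origin on the work surface. World frame = base frame: x ahead of the robot, y to its left, z up, the work surface at z = 0. Lengths are in m, angles in degrees, forces in N, time in s.
With the tool pointing down it reaches from about 0.35 to 0.875 m from the base axis. Payload 4.2 kg.
Tool frame: the origin (TCP) lies midway between the tips of the shut fingers; the grasp point (between the pads) lies 19 mm behind it; y points along the fingers, z is the direction in which the jaws open and shut, and the axes are right-handed (so a half turn about y gives the same grasp; the last joint's range is limited). The gripper opens to 87 mm and grips with 3 to 60 N. Pads are 19 mm wide; open, the fingers measure 117 mm over their backs; the gripper's body (75 mm by 190 mm) begins 51 mm behind the grasp point.
Start: joints at [85.176, 22.042, 0.453, 0, -68.411, -14.817], TCP at [0.21, 0.589, 0.223] pointing down, gripper open.
Joint ranges: [-179.83, 179.83], [-69.29, 118.12], [-61.27, 80.66], [-181.25, 117.63], [-171.15, -9.14], [-177.46, 177.46]. Speed limits (degrees/s): [159.86, 159.86, 180, 180, 180, 180].

## Interface

Orientations are given as [roll, pitch, yaw] about the fixed x, y, z axes, in that order (R = Rz(yaw) Ry(pitch) Rx(roll)).
In Python, from workcell import env gives the robot as it stands. The module is installed in compiled form; this text tells all that it offers. Calls block until the motion is done:
- env.goto(position, orientation): joint-space move of the TCP to a pose.
- env.move_straight(position, rotation=None, rate=0.15, force_limit=None): straight line of the TCP; rotation=None keeps the orientation; rate is the mean speed in m/s. With force_limit (N) it stops when the force on the tool has changed by that much, and returns True; else False.
- env.set_joints(angles): joint-space move.
- env.gripper_to(opening, grasp_force=None): opening from 0.0 (shut) to 1.0 (fully open); grasp_force is the grip in N (None keeps the last); returns when the fingers have stopped.
- env.dwell(seconds).
- env.inverse_kinematics(position, orientation): joint angles nearest the present ones, or None.
- env.read_state(): the state.
- env.grab_frame(name): name is "scene" or "top" or "wrist"; returns a dict with "image" (384x512x3 uint8, blue, green, red), "fx", "fy", "cx", "cy" (pixels), "position" and "orientation" of the camera in the world. Camera axes: x right, y up, looking along -z (the intrinsics and any distortion apply to the point x, -y, -z); pixel columns grow to the right and rows downward; lengths in m; the calibration is good to about 2 mm. A picture is of the moment at which its call begins. There is no depth.
A pose or a line that the arm cannot do raises env.Unreachable and nothing moves.
- env.close_job(): hands the job in, once; it reports no verdict.
Trained networks look in a picture, given as the dict that the camera call returned (one of the last four; its "shot" number tells which), for a name from the list of things; names that differ only in an ending like _2 or _b are one class to them, and where a whole thing is asked for, a point or a joint stands for the part that bears it (a point fixed in the world has none). Each returns a list of dicts, best first, with "score" (0 to 1); they miss things now and then, are a little off and sometimes report something else, mostly with a low value. They report only what shows in the picture. A call takes as long as a camera call. They do not tell look-alikes from the thing itself.
- env.search_frame(picture, thing): "xyz" ([x, y, z] in m, in world coordinates, good to about 4 mm: the middle of the surface that is visible of it).
- env.trace(picture, thing): "mask" (384x512 bool, what is visible of it).
The state is a dict: "clock": time; "joint_positions": joint angles; "qvel": joint speeds; "joint_torque": joint torques, N m; "position": TCP position; "tool_rot": TCP orientation; "force": force on the tool from outside, world axes, zero at the start; "wrist_torque": the same for the moment, N m; "opening": opening from 0.0 (shut) to 1.0 (fully open).
Only numpy, scipy, OpenCV 4.12 (cv2) and the standard library are available. Lean on these libraries where they do the work, as an engineer would, in place of code of your own. Each camera call takes 0.05 s, during which the arm holds its last target. There are 200 camera calls.

## Working session

There is one attempt and no reset: what is moved stays moved. The work goes in short steps, each a Python script; the robot and the scene stay as the last script left them, time stands still between calls to the robot, and variables do not carry over. Pictures are saved under pics/ and viewed, about 8 in all and at most 12, crops included, and the job is handed in when it is done.

```bash
mkdir -p pics; ls; python3 - <<'E'
from workcell import env
import cv2,numpy as np
s=env.read_state();print(s['clock'],s['position'],s['tool_rot'],s['opening'])
ims=[]
for n in ("scene","top"):
    f=env.grab_frame(n);ims.append(f["image"])
    print(n,f["position"],f["orientation"],f["fx"],f["cx"],[k for k in f])
    for t in ("articulator","wheel_top","ring","boss","burner","bur_block","water_bottle"):
        print(n,t,[(np.round(d["xyz"],3).tolist(),round(d["score"],2)) for d in env.search_frame(f,t)[:3]])
cv2.imwrite("pics/a.png",cv2.resize(np.vstack(ims),None,fx=.78,fy=.78))
print(env.read_state()['clock'])
E
```

```text
pics
0.0 [0.20982709 0.58807738 0.22144098] [-8.98740987e+01  3.18787039e-03  1.60349625e+02] 1.0012767701938896
scene [1.22941926 0.19542993 0.93812726] [ 38.38562873   0.34846446 105.25299366] 361.6794951805714 263.0361397522954 ['image', 'fx', 'fy', 'cx', 'cy', 'position', 'orientation', 'shot']
scene articulator [([0.62, -0.088, 0.094], 0.83), ([0.754, 0.159, 0.092], 0.67), ([0.548, 0.073, 0.012], 0.56)]
scene wheel_top [([0.805, 0.148, 0.119], 0.69)]
scene ring [([0.802, 0.144, 0.129], 0.55)]
scene boss [([0.749, 0.157, 0.106], 0.68), ([0.594, -0.098, 0.106], 0.61)]
scene burner [([0.641, -0.244, 0.038], 0.73)]
scene bur_block [([0.489, -0.191, 0.019], 0.6)]
scene water_bottle [([0.614, -0.398, 0.101], 0.76)]
top [0.38707462 0.03760467 1.21564894] [ 10.21552401  -0.44854163 -89.20422134] 422.23697791522983 255.94648851636182 ['image', 'fx', 'fy', 'cx', 'cy', 'position', 'orientation', 'shot']
top articulator [([0.715, 0.156, 0.101], 0.85), ([0.59, -0.094, 0.102], 0.58)]
top wheel_top [([0.795, 0.144, 0.12], 0.7), ([0.529, -0.113, 0.121], 0.68)]
top ring []
top boss [([0.594, -0.099, 0.105], 0.73), ([0.544, 0.076, 0.011], 0.61)]
top burner [([0.621, -0.24, 0.044], 0.89)]
top bur_block [([0.481, -0.181, 0.023], 0.65)]
top water_bottle [([0.586, -0.397, 0.126], 0.74)]
0.8
```

View pics/a.png

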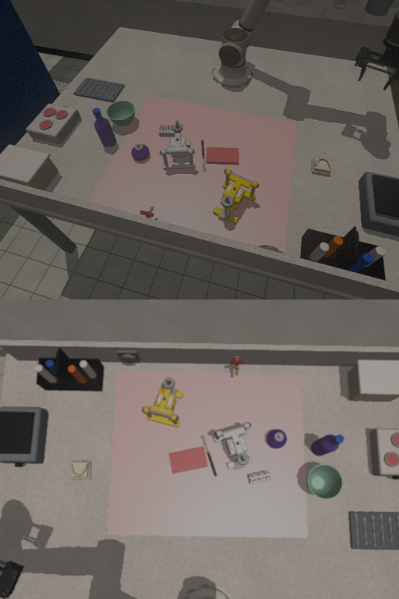

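Two articulator shapes: the grey one (top view about (233,445) in the composite) and a yellow one ((163,400)). The grey one at about (0.59,-0.095) is the one meant, and its wheel is at about (0.53,-0.11). Next I need the wrist camera's mounting and an enlarged look to confirm this.

```bash
python3 - <<'E'
from workcell import env
import cv2,numpy as np
from scipy.spatial.transform import Rotation as R
f=env.grab_frame("wrist");s=env.read_state()
rt=R.from_euler('xyz',s['tool_rot'],degrees=True);rc=R.from_euler('xyz',f['orientation'],degrees=True)
print(f['fx'],f['cx'],f['cy'])
print("cam in tool",rt.inv().apply(np.array(f['position'])-s['position']))
print("cam axes in tool",(rt.inv()*rc).as_matrix().round(3))
# candidate views: tool direction tilted forward by a from down, looking at wheel
w=np.array([.529,-.113,.125])
for a in (40,50,60,70,80):
  for yaw in (-12,0,12):
   for flip in (0,180):
    for d in (.18,.22):
     # tool y = approach
     ap=R.from_euler('z',yaw,degrees=True).apply([np.sin(np.radians(a)),0,-np.cos(np.radians(a))])
     z=R.from_euler('z',yaw+flip,degrees=True).apply([0,1,0]); x=np.cross(ap,z)
     r=R.from_matrix(np.c_[x,ap,z]); 
     rel=(rt.inv()*rc); ct=rt.inv().apply(np.array(f['position'])-s['position'])
     # position the tool so camera axis passes the wheel at distance d
     look=(r*rel).apply([0,0,-1]); cam=w-look*d; tcp=cam-r.apply(ct)
     q=env.inverse_kinematics(tcp,r.as_euler('xyz',degrees=True))
     if q is not None: print(a,yaw,flip,d,tcp.round(3),cam.round(3),look.round(2),np.round(q))
g=env.grab_frame("top")["image"];
cv2.imwrite("pics/b.png",np.hstack([cv2.resize(g[130:250,240:400],(480,360),interpolation=cv2.INTER_CUBIC),cv2.resize(f["image"],(320,240)).repeat(1,0)[np.r_[0:240,[0]*120]]]))
E
```

```text
314.67107596523215 253.3890161467838 189.7243756188419
cam in tool [-0.07822827 -0.16233601 -0.00025209]
cam axes in tool [[ 0.    -0.958 -0.285]
 [-0.001  0.285 -0.958]
 [ 1.     0.001 -0.001]]
40 12 0 0.18 [ 0.543 -0.11   0.15 ] [ 0.382 -0.144  0.224] [ 0.82  0.17 -0.55] [ -4.   9. -29. -37. -17. -41.]
40 12 0 0.22 [ 0.51  -0.117  0.172] [ 0.349 -0.151  0.246] [ 0.82  0.17 -0.55] [ -5.   4. -32. -34. -19. -44.]
40 12 180 0.18 [ 0.503 -0.119  0.116] [ 0.459 -0.128  0.29 ] [ 0.39  0.08 -0.92] [-10.   9. -31. -51. -18. 157.]
40 12 180 0.22 [ 0.487 -0.122  0.152] [ 0.443 -0.131  0.327] [ 0.39  0.08 -0.92] [ -8.   4. -33. -41. -20. 145.]
50 -12 180 0.18 [ 0.504 -0.108  0.111] [ 0.432 -0.092  0.275] [ 0.54 -0.12 -0.83] [ -29.   10.  -39. -121.  -15. -137.]
50 0 180 0.18 [ 0.504 -0.113  0.111] [ 0.43  -0.113  0.275] [ 0.55 -0.   -0.83] [ -25.   10.  -34.  -94.  -19. -159.]
50 12 0 0.18 [ 0.538 -0.111  0.152] [ 0.367 -0.148  0.197] [ 0.9   0.19 -0.4 ] [-19.   9. -27. -71. -24.   0.]
50 12 0 0.22 [ 0.502 -0.119  0.168] [ 0.332 -0.155  0.212] [ 0.9   0.19 -0.4 ] [-21.   5. -29. -67. -26.  -3
[... 3280 characters left out ...]
0 0 180 0.18 [ 0.514 -0.113  0.1  ] [ 0.368 -0.113  0.206] [ 0.89 -0.   -0.45] [ -52.   46.  -53. -128.  -86.  -83.]
80 0 180 0.22 [ 0.479 -0.113  0.118] [ 0.332 -0.113  0.223] [ 0.89 -0.   -0.45] [ -58.   45.  -56. -124.  -86.  -81.]
80 12 0 0.18 [ 0.524 -0.114  0.153] [ 0.354 -0.15   0.104] [0.97 0.21 0.11] [ -50.   29.  -41. -113.  -71.   71.]
80 12 0 0.22 [ 0.485 -0.122  0.149] [ 0.315 -0.159  0.1  ] [0.97 0.21 0.11] [ -56.   30.  -43. -109.  -74.   74.]
80 12 180 0.18 [ 0.515 -0.116  0.1  ] [ 0.372 -0.146  0.206] [ 0.87  0.18 -0.45] [ -53.   40.  -42. -114.  -77.  -97.]
80 12 180 0.22 [ 0.48  -0.124  0.118] [ 0.337 -0.154  0.223] [ 0.87  0.18 -0.45] [ -57.   37.  -44. -109.  -77.  -99.]
```

View pics/b.png

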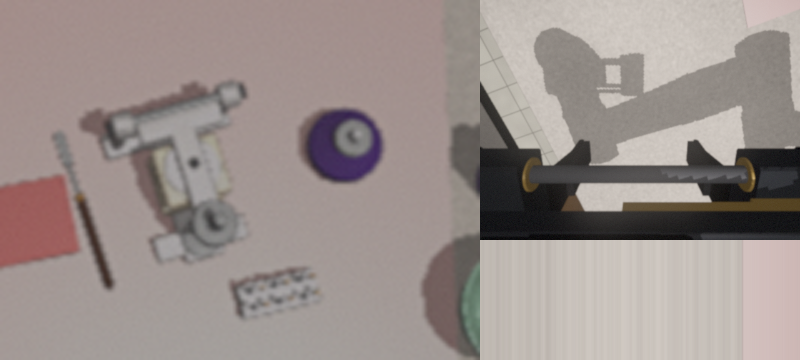

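Confirmed: in the crop the grey articulator stands alone with the wheel at about (211,226) and the arm running up and left (yaw about 18°). The purple burner is at (345,145) and the bur block at (275,293). Next: close the fingers and take a near-level view of the pin from the front.

```bash
cat > h.py <<'E'
from workcell import env
import cv2,numpy as np
from scipy.spatial.transform import Rotation as R
REL=R.from_matrix([[0,-.958,-.285],[0,.285,-.958],[1,0,0]]);CT=np.array([-.0782,-.1623,0])
def tool(a,yaw,flip=0):
    """a: tilt from straight down towards heading yaw; jaw axis horizontal"""
    rz=R.from_euler('z',yaw,degrees=True);t=np.radians(a)
    ap=rz.apply([np.sin(t),0,-np.cos(t)]);z=rz.apply([0,1 if not flip else -1,0])
    return R.from_matrix(np.c_[np.cross(ap,z),ap,z])
def eul(r): return r.as_euler('xyz',degrees=True)
def view_pose(w,a,yaw,d):
    r=tool(a,yaw);cam=w-(r*REL).apply([0,0,-1])*d
    return cam-r.apply(CT),eul(r)
def ray(f,u,v):
    d=R.from_euler('xyz',f['orientation'],degrees=True).apply([(u-f['cx'])/f['fx'],-(v-f['cy'])/f['fy'],-1])
    return np.array(f['position']),d/np.linalg.norm(d)
def proj(f,p):
    q=R.from_euler('xyz',f['orientation'],degrees=True).inv().apply(np.array(p)-f['position'])
    return f['cx']+f['fx']*q[0]/-q[2],f['cy']-f['fy']*q[1]/-q[2]
E
python3 - <<'E'
from h import *
env.gripper_to(0.0,10)
env.goto([.42,-.05,.33],eul(tool(0,0)))
p,e=view_pose(np.array([.529,-.113,.125]),60,12,.24)
print(p,env.inverse_kinematics(p,e))
env.goto(p+np.array([-.04,0,.06]),e); env.goto(p,e)
s=env.read_state();print(s['clock'],s['position'],s['opening'],s['force'])
f=env.grab_frame("wrist");np.save("f1.npy",f,allow_pickle=True)
for t in ("wheel_top","ring","boss"):
    print(t,[(np.round(d["xyz"],4).tolist(),round(d["score"],2)) for d in env.search_frame(f,t)[:3]])
print(proj(f,[.529,-.113,.121]))
cv2.imwrite("pics/c.png",cv2.resize(cv2.rotate(f["image"],cv2.ROTATE_180),None,fx=1.56,fy=1.56,interpolation=cv2.INTER_CUBIC))
E
```

```text
[ 0.47639652 -0.12418121  0.16732524] [-39.09501047   7.4513027  -34.32596152 -89.10651055 -42.37754524
  30.57070602]
7.0333 [ 0.47631629 -0.12399689  0.16626696] 0.008838393954382547 [-0.83277508 -0.00633173  1.30760136]
wheel_top [([0.5179, -0.1161, 0.1171], 0.91), ([0.7871, 0.1346, 0.1157], 0.71), ([0.4828, -0.1859, 0.0229], 0.49)]
ring [([0.5311, -0.1145, 0.074], 0.66)]
boss [([0.7355, 0.1403, 0.0977], 0.76), ([0.5321, -0.1094, 0.0982], 0.66)]
(np.float64(252.57561496731128), np.float64(186.3261506007642))
```

View pics/c.png

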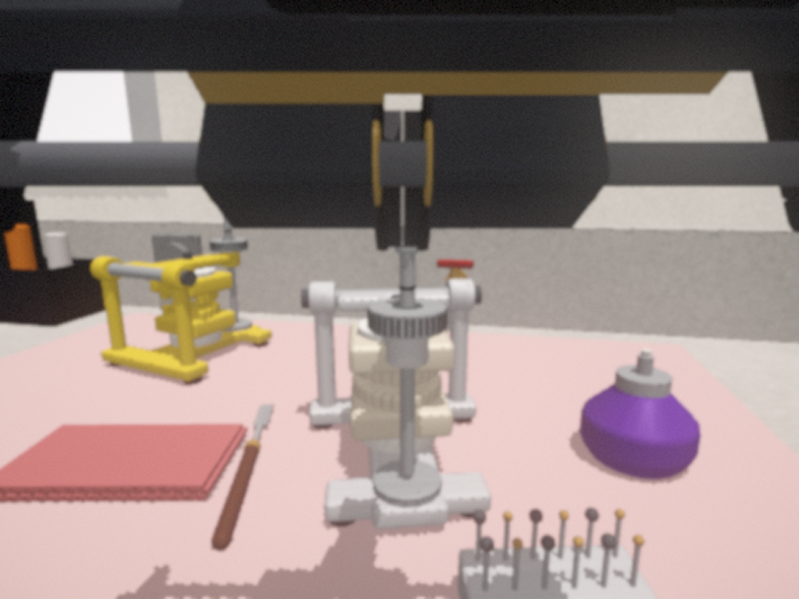

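The view shows the wheel around (407,315), the dark ring on the pin at about (407,287), the pin head under the fingertips and the boss below. I'll enlarge it to measure the gap.

```bash
python3 - <<'E'
import cv2,numpy as np
f=np.load("f1.npy",allow_pickle=True).item()
im=cv2.rotate(f["image"],cv2.ROTATE_180)
c=im[148:238,210:310];cv2.imwrite("pics/d.png",cv2.resize(c,None,fx=6.5,fy=6.5,interpolation=cv2.INTER_CUBIC))
g=cv2.cvtColor(im,cv2.COLOR_BGR2GRAY)
print(g[150:240,257:266].mean(1).round().astype(int).tolist())
E
```

```text
[62, 61, 64, 63, 65, 66, 71, 82, 106, 126, 128, 122, 118, 118, 119, 119, 120, 122, 124, 125, 125, 127, 130, 132, 133, 134, 135, 135, 134, 135, 134, 133, 128, 113, 92, 93, 115, 131, 136, 138, 138, 138, 137, 136, 135, 133, 130, 134, 157, 178, 184, 181, 169, 149, 129, 116, 112, 112, 112, 113, 114, 114, 114, 114, 115, 117, 124, 134, 142, 144, 144, 145, 145, 145, 145, 145, 145, 146, 146, 147, 148, 148, 148, 147, 145, 140, 132, 125, 123, 123]
```

View pics/d.png

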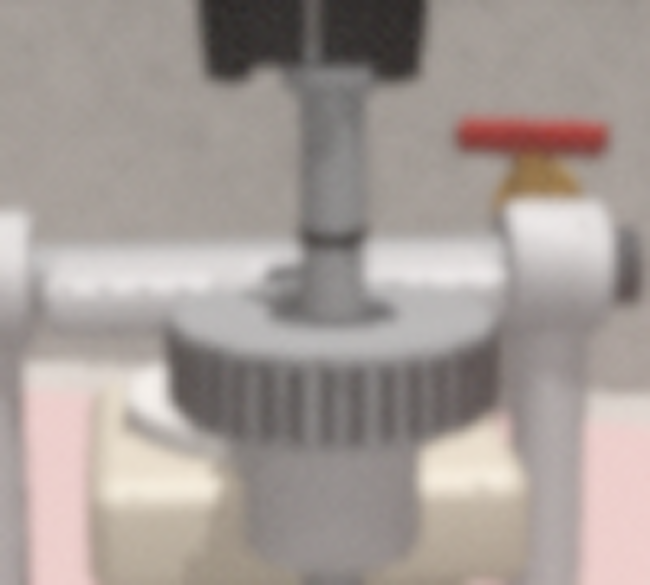

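```bash
cat >> h.py <<'E'
def fit(f,uc,width,vtop,vring):
    """rotated-image pixels: axis column, wheel width, front edge row of top face, ring lower edge row -> axis x,y, wheel z, ring z"""
    from scipy.optimize import least_squares
    C=np.array(f['position'])
    def P(p): u,v=proj(f,p);return np.array([511-u,383-v])
    def res(x):
        c=np.array([x[0],x[1],x[2]]);b=c-C;b[2]=0;b/=np.linalg.norm(b);l=np.cross([0,0,1],b)
        L,Rr=P(c+.02*l),P(c-.02*l)
        return [P(c)[0]-uc,abs(L[0]-Rr[0])-width,P(c-.02*b)[1]-vtop,P([x[0]-.004*b[0],x[1]-.004*b[1],x[3]])[1]-vring]
    return least_squares(res,[.53,-.113,.12,.128]).x
E
python3 - <<'E'
from h import *
f=np.load("f1.npy",allow_pickle=True).item()
x=fit(f,261.5,50.5,203.3,186.3);print(x,"gap",x[3]-x[2])
t=np.load("f1.npy",allow_pickle=True)
E
```

```text
[ 0.53731733 -0.11373716  0.11902898  0.1282642 ] gap 0.009235214065984751
```

```bash
python3 - <<'E'
from h import *
c=np.array([.535,-.114])
for off in (-90,90):
  out=[]
  for th in range(0,541,20):
    t=np.radians(th);q=env.inverse_kinematics([*(c+.03*np.array([np.cos(t),np.sin(t)])),.11],eul(tool(0,th+off)))
    out.append((th,None if q is None else np.round(q).astype(int).tolist()))
  print(off,*out,sep="\n")
E
```

```text
-90
(0, [5, 23, -15, 0, -51, 175])
(20, [6, 23, -16, 0, -51, -166])
(40, [7, 22, -17, 0, -51, -147])
(60, [8, 22, -18, 0, -50, -128])
(80, [8, 21, -19, 0, -50, -108])
(100, [8, 20, -21, 0, -49, -88])
(120, [8, 19, -22, 0, -49, -68])
(140, [7, 19, -23, 0, -48, -47])
(160, [6, 18, -23, 0, -48, -26])
(180, [5, 18, -23, 0, -48, -5])
(200, [4, 19, -23, 0, -49, 16])
(220, [3, 19, -22, 0, -49, 37])
(240, [2, 20, -21, 0, -49, 58])
(260, [2, 21, -19, 0, -50, 78])
(280, [2, 22, -18, 0, -50, 98])
(300, [2, 23, -16, 0, -51, 118])
(320, [3, 23, -16, 0, -51, 137])
(340, [4, 23, -15, 0, -51, 156])
(360, [5, 23, -15, 0, -51, 175])
(380, [6, 23, -16, 0, -51, -166])
(400, [7, 22, -17, 0, -51, -147])
(420, [8, 22, -18, 0, -50, -128])
(440, [8, 21, -19, 0, -50, -108])
(460, [8, 20, -21, 0, -49, -88])
(480, [8, 19, -22, 0, -49, -68])
(500, [7, 19, -23, 0, -48, -47])
(520, [6, 18, -23, 0, -48, -26])
(540, [5, 18, -23, 0, -48, -5])
90
(0, [5, 23, -15, 0, -51, -5])
(20, [6, 23, -16, 0, -51, 14])
(40, [7, 22, -17, 0, -51, 33])
(60, [8, 22, -18, 0, -50, 52])
(80, [8, 21, -19, 0, -50, 72])
(100, [8, 20, -21, 0, -49, 92])
(120, [8, 19, -22, 0, -49, 112])
(140, [7, 19, -23, 0, -48, 133])
(160, [6, 18, -23, 0, -48, 154])
(180, [5, 18, -23, 0, -48, 175])
(200, [4, 19, -23, 0, -49, -164])
(220, [3, 19, -22, 0, -49, -143])
(240, [2, 20, -21, 0, -49, -122])
(260, [2, 21, -19, 0, -50, -102])
(280, [2, 22, -18, 0, -50, -82])
(300, [2, 23, -16, 0, -51, -62])
(320, [3, 23, -16, 0, -51, -43])
(340, [4, 23, -15, 0, -51, -24])
(360, [5, 23, -15, 0, -51, -5])
(380, [6, 23, -16, 0, -51, 14])
(400, [7, 22, -17, 0, -51, 33])
(420, [8, 22, -18, 0, -50, 52])
(440, [8, 21, -19, 0, -50, 72])
(460, [8, 20, -21, 0, -49, 92])
(480, [8, 19, -22, 0, -49, 112])
(500, [7, 19, -23, 0, -48, 133])
(520, [6, 18, -23, 0, -48, 154])
(540, [5, 18, -23, 0, -48, 175])
```

```bash
cat >> h.py <<'E'
def pose(c,th,r,z):
    t=np.radians(th);return [c[0]+r*np.cos(t),c[1]+r*np.sin(t),z],eul(tool(0,th-90))
def rt(F,th):
    t=np.radians(th);e=np.array([np.cos(t),np.sin(t)]);return np.array([F[0]*e[0]+F[1]*e[1],-F[0]*e[1]+F[1]*e[0],F[2]])
E
python3 - <<'E'
from h import *
c=[.535,-.114]
s=env.read_state();env.move_straight(np.array(s['position'])+[-.05,0,.06],rate=.2)
env.goto(*pose(c,200,.08,.22))
B=[]
p,e=pose(c,200,.055,.112);env.move_straight(p,e,rate=.2)
for th in (200,150,105,60):
    p,e=pose(c,th,.055,.112);env.move_straight(p,e,rate=.15)
    s=env.read_state();B.append((th,np.round(s['force'],2).tolist(),np.round(s['wrist_torque'],2).tolist()));print(s['clock'],B[-1])
# probe at 60
for th in (60,150):
    env.move_straight(*pose(c,th,.055,.112),rate=.15)
    env.dwell(.1)
    F0=np.array(env.read_state()['force'])
    hit=env.move_straight(*pose(c,th,.024,.112),rate=.03,force_limit=1.5)
    s=env.read_state();d=np.array(s['position'])-[*c,0]
    print(th,hit,'r',np.hypot(*d[:2]),s['position'],rt(np.array(s['force'])-F0,th),s['clock'])
    if hit:
        r=np.hypot(*d[:2])
        for k in (.3,.6):
            env.move_straight(*pose(c,th,r-k/1000,.112),rate=.02); s=env.read_state();print(k,rt(np.array(s['force'])-F0,th),np.hypot(*(np.array(s['position'])[:2]-c)))
    env.move_straight(*pose(c,th,.055,.112),rate=.15)
print(env.read_state()['clock'])
E
```

```text
9.95 (200, [1.02, 0.03, 0.08], [0.08, -0.07, -0.03])
10.975 (150, [-0.54, 0.78, 0.43], [0.1, -0.12, -0.05])
11.9083 (105, [-0.55, -0.31, 0.35], [0.11, -0.12, 0.0])
12.8417 (60, [0.34, 0.29, -0.12], [-0.03, -0.14, 0.06])
60 True r 0.029155200268220688 [ 0.5496228  -0.088777    0.11187707] [ 2.34251834 -0.24255788  1.4564021 ] 14.0083
0.3 [1.65085987 0.34271423 0.88485567] 0.029108495658300884
0.6 [3.88665231 0.82717678 0.29286321] 0.02900687332432403
150 True r 0.02885684542787603 [ 0.50984207 -0.09986508  0.11128041] [-0.55706284 -0.15758052  0.01186371] 17.4833
0.3 [ 0.07096848  0.82232572 -0.54030868] 0.028780230206058854
0.6 [ 2.41799837  1.23419092 -0.71585491] 0.028687037266545385
18.3083
```

```bash
cat >> h.py <<'E'
def force():
    a=[]
    for _ in range(3): a.append(env.read_state()['force']);env.dwell(.015)
    return np.mean(a,0)
def stroke(c,th0,th1,z0,step=12,target=4.0,r0=.0292):
    env.move_straight(*pose(c,th0,.04,z0),rate=.2);env.dwell(.1);F0=force()
    r=r0;env.move_straight(*pose(c,th0,r,z0),rate=.04)
    for _ in range(5):
        f=rt(force()-F0,th0)
        if f[0]>target-1: break
        r-=.0003;env.move_straight(*pose(c,th0,r,z0),rate=.03)
    th=th0;log=[]
    while th<th1-.1:
        th=min(th+step,th1);env.move_straight(*pose(c,th,r,z0+np.radians(th-th0)*.000955),rate=.06)
        f=rt(force()-F0,th);s=env.read_state();log.append((th,r*1e3,*f,s['clock']))
        if np.linalg.norm(f)>14: print("ABORT");break
        r-=np.clip((target-f[0])*6e-5,-.0004,.0003); r=max(r,.027)
    p,e=pose(c,th,r+.015,env.read_state()['position'][2]);env.move_straight(p,e,rate=.15)
    print(np.array(log).round(2))
    return r,th
E
python3 - <<'E'
from h import *
c=[.535,-.114]
env.move_straight(*pose(c,105,.045,.112),rate=.3)
stroke(c,60,320,.1115)
print(env.read_state()['clock'])
E
```

```text
[[ 7.200e+01  2.860e+01  3.620e+00 -1.790e+00 -2.420e+00  2.180e+01]
 [ 8.400e+01  2.858e+01  4.600e+00 -1.910e+00  2.000e-02  2.221e+01]
 [ 9.600e+01  2.861e+01  4.900e+00 -1.370e+00  2.400e-01  2.262e+01]
 [ 1.080e+02  2.867e+01  4.480e+00 -6.400e-01  2.250e+00  2.302e+01]
 [ 1.200e+02  2.870e+01  4.160e+00 -1.750e+00  2.260e+00  2.343e+01]
 [ 1.320e+02  2.871e+01  6.500e-01  1.800e-01  1.150e+00  2.384e+01]
 [ 1.440e+02  2.850e+01  5.500e-01  1.010e+00 -2.200e-01  2.425e+01]
 [ 1.560e+02  2.830e+01  1.280e+00  1.700e-01 -3.700e-01  2.466e+01]
 [ 1.680e+02  2.813e+01  1.530e+00  4.000e-02 -5.500e-01  2.507e+01]
 [ 1.800e+02  2.799e+01  1.280e+00 -3.000e-01  3.000e-02  2.548e+01]
 [ 1.920e+02  2.782e+01  2.430e+00 -4.000e-01 -4.300e-01  2.588e+01]
 [ 2.040e+02  2.773e+01  2.370e+00 -9.200e-01 -2.700e-01  2.629e+01]
 [ 2.160e+02  2.763e+01  3.670e+00 -9.400e-01 -8.900e-01  2.670e+01]
 [ 2.280e+02  2.761e+01  4.470e+00 -8.700e-01 -6.400e-01  2.711e+01]
 [ 2.400e+02  2.764e+01  5.200e+00 -1.530e+00 -8.700e-01  2.752e+01]
 [ 2.520e+02  2.771e+01  5.760e+00 -5.400e-01 -2.530e+00  2.792e+01]
 [ 2.640e+02  2.782e+01  5.870e+00 -1.340e+00 -3.390e+00  2.833e+01]
 [ 2.760e+02  2.793e+01  5.380e+00 -7.000e-01 -4.490e+00  2.874e+01]
 [ 2.880e+02  2.801e+01  4.820e+00 -6.500e-01 -3.910e+00  2.915e+01]
 [ 3.000e+02  2.806e+01  4.310e+00 -6.000e-01 -3.280e+00  2.956e+01]
 [ 3.120e+02  2.808e+01  5.420e+00 -9.500e-01 -4.260e+00  2.997e+01]
 [ 3.200e+02  2.817e+01  4.770e+00 -1.910e+00 -4.590e+00  3.031e+01]]
30.5583
```

```bash
python3 - <<'E'
from h import *
c=[.535,-.114]
p,e=pose(c,320,.05,.2);env.move_straight(p,rate=.3)
p,e=view_pose(np.array([.529,-.113,.125]),60,12,.24)
env.goto(p+np.array([-.04,0,.06]),e);env.goto(p,e)
f=env.grab_frame("wrist");np.save("f2.npy",f,allow_pickle=True)
print(env.read_state()['clock'])
im=cv2.rotate(f["image"],cv2.ROTATE_180)
c=im[148:238,210:310];cv2.imwrite("pics/e.png",cv2.resize(c,None,fx=6.5,fy=6.5,interpolation=cv2.INTER_CUBIC))
g=cv2.cvtColor(im,cv2.COLOR_BGR2GRAY)
print(g[175:225,257:266].mean(1).round().astype(int).tolist())
E
```

```text
33.3583
[137, 136, 137, 137, 137, 136, 134, 121, 97, 90, 108, 125, 131, 133, 133, 131, 129, 139, 161, 176, 178, 169, 150, 130, 118, 113, 112, 112, 111, 112, 112, 112, 112, 112, 116, 123, 133, 140, 143, 144, 144, 144, 144, 145, 144, 144, 144, 145, 146, 147]
```

View pics/e.png

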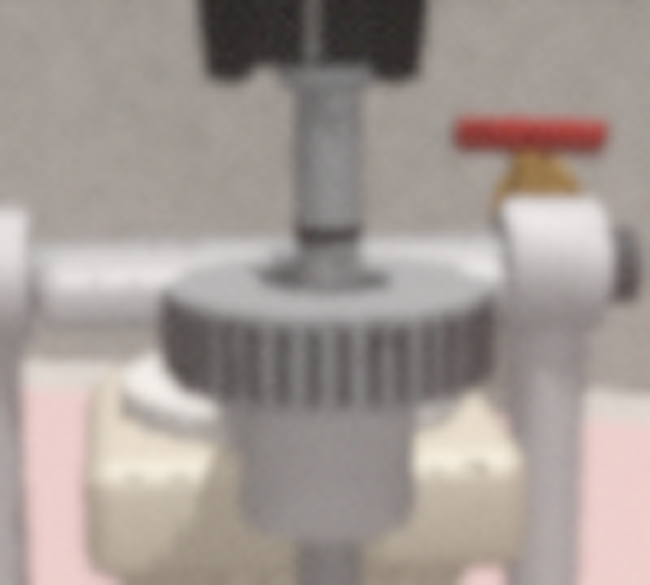

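The picture shows the articulator where it was, with the wheel climbed about 6 px towards the ring. Next I'll fit the gap and run the second stroke.

```bash
python3 - <<'E'
from h import *
for n,a in (("f1.npy",(261.5,50.5,203.0,186.3)),("f2.npy",(260.5,50.8,197.0,185.6))):
    f=np.load(n,allow_pickle=True).item();x=fit(f,*a);print(x,"gap",x[3]-x[2])
E
```

```text
[ 0.53736736 -0.1137267   0.11924204  0.12825312] gap 0.009011087077215943
[ 0.5367336  -0.1132174   0.12358252  0.12860617] gap 0.005023648773185674
```

```bash
python3 - <<'E'
from h import *
c=[.5358,-.1137]
s=env.read_state();env.goto(np.array(s['position'])+[-.04,0,.06],s['tool_rot'])
env.goto(*pose(c,40,.05,.23))
env.move_straight(*pose(c,40,.045,.1155),rate=.3)
r,th=stroke(c,40,335,.1155,target=4.5,r0=.0289)
p,e=pose(c,th,.05,.2);env.move_straight(p,rate=.3)
p,e=view_pose(np.array([.529,-.113,.125]),60,12,.24)
env.goto(p+np.array([-.04,0,.06]),e);env.goto(p,e)
f=env.grab_frame("wrist");np.save("f3.npy",f,allow_pickle=True)
print(env.read_state()['clock'])
im=cv2.rotate(f["image"],cv2.ROTATE_180)
c=im[148:238,210:310];cv2.imwrite("pics/g.png",cv2.resize(c,None,fx=6.5,fy=6.5,interpolation=cv2.INTER_CUBIC))
g=cv2.cvtColor(im,cv2.COLOR_BGR2GRAY)
print(g[170:220,257:264].mean(1).round().astype(int).tolist())
E
```

```text
[[ 5.200e+01  2.830e+01  5.020e+00 -1.080e+00 -2.210e+00  3.856e+01]
 [ 6.400e+01  2.833e+01  5.990e+00 -1.480e+00 -1.890e+00  3.897e+01]
 [ 7.600e+01  2.842e+01  5.540e+00 -1.520e+00 -9.200e-01  3.938e+01]
 [ 8.800e+01  2.848e+01  6.040e+00 -9.700e-01  4.200e-01  3.978e+01]
 [ 1.000e+02  2.858e+01  4.890e+00 -1.590e+00  1.500e+00  4.019e+01]
 [ 1.120e+02  2.860e+01  5.410e+00 -1.900e+00  3.410e+00  4.060e+01]
 [ 1.240e+02  2.865e+01  4.540e+00  1.200e-01  3.320e+00  4.101e+01]
 [ 1.360e+02  2.866e+01  3.360e+00 -3.200e-01  2.410e+00  4.142e+01]
 [ 1.480e+02  2.859e+01  2.120e+00 -1.270e+00  8.300e-01  4.182e+01]
 [ 1.600e+02  2.845e+01  1.590e+00 -7.800e-01 -1.200e-01  4.223e+01]
 [ 1.720e+02  2.827e+01  2.430e+00 -9.400e-01 -1.800e-01  4.264e+01]
 [ 1.840e+02  2.815e+01  1.850e+00 -1.290e+00 -5.700e-01  4.305e+01]
 [ 1.960e+02  2.799e+01  2.290e+00 -7.200e-01 -8.000e-02  4.346e+01]
 [ 2.080e+02  2.786e+01  2.670e+00 -1.640e+00 -4.800e-01  4.387e+01]
 [ 2.200e+02  2.775e+01  3.940e+00 -1.340e+00 -1.340e+00  4.428e+01]
 [ 2.320e+02  2.771e+01  3.850e+00 -1.400e+00 -1.530e+00  4.468e+
[... 179 characters left out ...]
.560e+00 -4.580e+00  4.591e+01]
 [ 2.800e+02  2.774e+01  3.940e+00 -8.300e-01 -3.840e+00  4.632e+01]
 [ 2.920e+02  2.771e+01  5.370e+00 -1.030e+00 -4.490e+00  4.672e+01]
 [ 3.040e+02  2.776e+01  4.430e+00 -1.650e+00 -4.660e+00  4.713e+01]
 [ 3.160e+02  2.776e+01  4.850e+00 -1.040e+00 -4.580e+00  4.754e+01]
 [ 3.280e+02  2.778e+01  5.490e+00 -1.840e+00 -4.740e+00  4.795e+01]
 [ 3.350e+02  2.784e+01  5.120e+00 -1.390e+00 -5.070e+00  4.828e+01]]
51.5
[140, 140, 140, 139, 140, 141, 141, 141, 140, 141, 140, 135, 120, 93, 88, 108, 133, 156, 171, 169, 153, 134, 122, 118, 118, 119, 119, 120, 121, 121, 121, 122, 123, 128, 135, 140, 144, 147, 146, 147, 146, 147, 146, 147, 146, 147, 146, 147, 149, 149]
```

View pics/g.png

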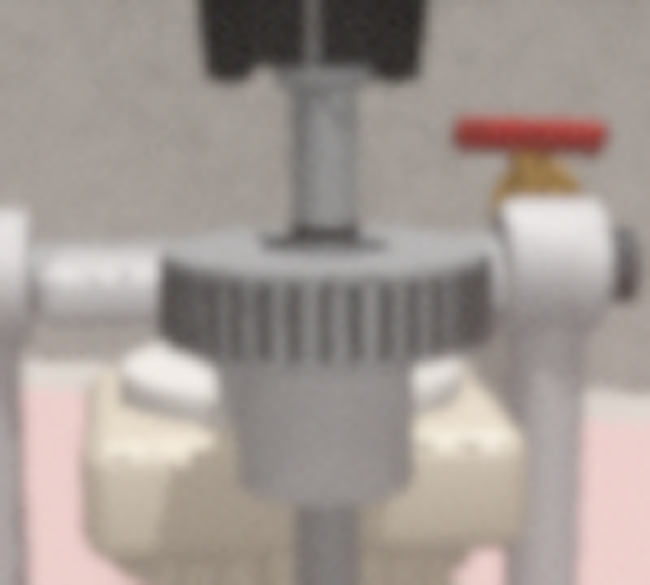

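```bash
python3 - <<'E'
from h import *
f=np.load("f3.npy",allow_pickle=True).item()
for v in (184.8,185.3):
    x=fit(f,260,50.8,190.6,v);print(x,"gap",x[3]-x[2])
print([(np.round(d["xyz"],3),d["score"]) for d in env.search_frame(env.grab_frame("top"),"articulator")[:3]])
E
```

```text
[ 0.53768506 -0.11264851  0.12813858  0.12904806] gap 0.000909472284892382
[ 0.53768506 -0.11264851  0.12813858  0.12865225] gap 0.0005136699630624297
[(array([0.719, 0.153, 0.099]), 0.94), (array([ 0.533, -0.111,  0.128]), 0.7), (array([ 0.586, -0.092,  0.104]), 0.56)]
```

By this fit the gap is 0.5–0.9 mm. It ignores the wheel's tilt, though, which lifts the front edge by up to 1.6 mm. I'll check that in a larger view, first against last.

```bash
python3 - <<'E'
from h import *
o=[]
for n,y in (("f1.npy",176),("f3.npy",164)):
    f=np.load(n,allow_pickle=True).item();im=cv2.rotate(f["image"],cv2.ROTATE_180)
    c=cv2.resize(im[y:y+30,230:290],None,fx=13,fy=9.9*1,interpolation=cv2.INTER_CUBIC)
    c=cv2.convertScaleAbs(c,alpha=1.8,beta=-110)
    for k in range(0,30,5):
        yy=int(k*9.9+4.95);cv2.line(c,(0,yy),(12,yy),(0,0,255),1);cv2.putText(c,str(y+k),(14,yy+4),0,.4,(0,0,255),1)
    o.append(c)
    print(f['position'])
cv2.imwrite("pics/h.png",np.vstack(o))
E
```

```text
[ 0.30023788 -0.16120585  0.17976412]
[ 0.30014703 -0.16133468  0.1795914 ]
```

View pics/h.png

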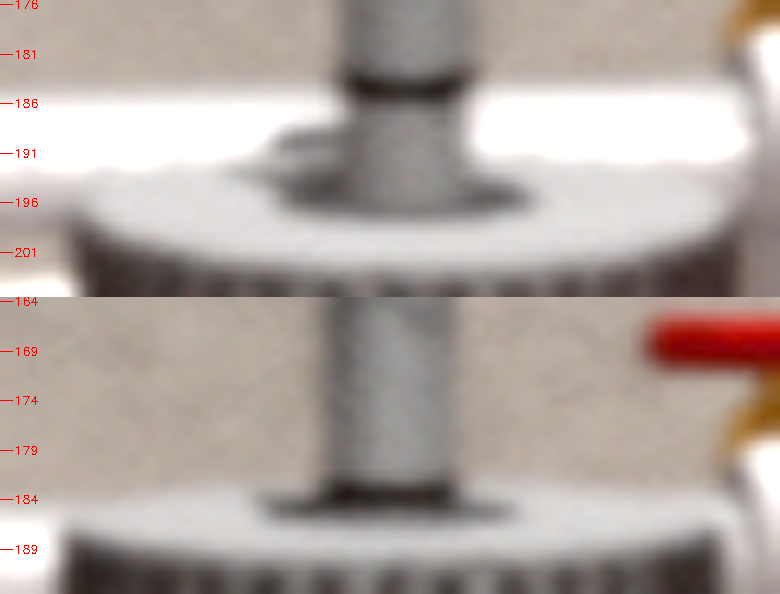

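Enlarged: the top face spans rows 182.7–190.5 (centre about 185.8) and the ring's lower edge is at about 184.9 in front, or about 184.1 on the axis. With tilt counted, about 1.2 ± 0.5 mm of gap remains. One short front stroke of about 68° should close it.

```bash
python3 - <<'E'
from h import *
c=[.5358,-.1137]
s=env.read_state();env.goto(np.array(s['position'])+[-.04,0,.06],s['tool_rot'])
env.goto(*pose(c,220,.06,.165))
print(env.read_state()['clock'])
stroke(c,220,288,.1195,step=14,target=4.5,r0=.0280)
s=env.read_state();print(s['clock'],s['force'],s['position'])
f=env.grab_frame("wrist");im=f["image"];cv2.imwrite("pics/i.png",im);np.save("f4.npy",f,allow_pickle=True)
f=env.grab_frame("top")
print([(np.round(d["xyz"],3),round(d["score"],2)) for t in ("articulator","bur_block","burner") for d in env.search_frame(f,t)[:3]])
print(env.read_state()['clock'])
E
```

```text
53.225
[[234.    27.1    3.84  -1.63   2.55  55.62]
 [248.    27.06   5.04  -1.23   0.97  56.06]
 [262.    27.09   5.36  -1.48  -0.54  56.5 ]
 [276.    27.14   5.55  -1.69  -2.54  56.94]
 [288.    27.21   5.36  -1.2   -3.63  57.35]]
57.6 [ 0.35961673  0.14431139 -0.19797829] [ 0.55010561 -0.153628    0.11959548]
[(array([0.715, 0.154, 0.098]), 0.94), (array([ 0.482, -0.184,  0.024]), 0.88)]
57.85
```

```bash
python3 -c "
from workcell import env
env.close_job();print(env.read_state()['clock'])"
```

```text
the job is handed in; nothing more can be done
the job is handed in; nothing more can be done
```

I rolled the wheel on the grey articulator counter-clockwise until the gap should be closed, and handed the job in at about 58 s of 64 s. I took no picture of the gap after the last stroke, so the final gap is an estimate of about 0 ± 0.7 mm against the allowed ±2 mm.

**How it was done:** I pressed the outside of the shut fingers on the rim at about 4–5 N and swept around the axis three times: 260°, 295° and 68°. The highest logged force was about 7.5 N, against the 8 N at which the articulator may slide. The grasp point stayed about 28 mm from the pin.

**Gap readings in the wrist pictures:**

| When | Gap |
|---|---|
| Start | about 9.0 mm |
| After stroke 1 | about 5 mm |
| After stroke 2 | about 1.2 ± 0.5 mm with wheel tilt counted (a simpler fit that ignores tilt gave 0.5–0.9 mm) |
| After stroke 3 | about 0 mm, worked out from the angle swept |

**Last checks:**
- **Fingers clear:** they were drawn back 15 mm from the rim, and the force reading was near zero.
- **Articulator position:** it looked unmoved in the wrist pictures after strokes 1 and 2. The last overhead search did not report it, so I did not recheck it after stroke 3.
- **Other things:** the bur block was where it had been. That last search also missed the burner, and I did not recheck the other items.
- **Weak contact:** contact was light for part of stroke 1 (θ 132–200°, about 1 N), with some slip. The later strokes made up for that.

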